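# Stand the fallen marker box up over a plate edge

### The job

The yellow marker box with the black cap has fallen over on the bench. Grip it across its sides near the cap, push its bottom end against the front edge of the steel stand plate so that it turns upright between your fingers, then leave it standing on the plate, cap up, with its whole foot on the plate. Do not disturb the grey collet.

Things in the scene. Friction and masses are not known exactly. Their poses are not given: they have to be found in the camera images.
- marker_box: Loose yellow marker box with fixed black cap, 31 x 31 x 106 mm, about 0.12 kg, lying on its side, bottom end roughly towards the plate. Origin: centre of its bottom (foot) face; z runs from foot to cap (cap end z = 106 mm). Gripped lightly (about 8 N) across two sides 78 mm from the foot, it turns in the fingers when the foot is pushed on the edge, not by its weight alone.
- stand_plate: Flat steel plate with black rubber inlay level with its top and four small screws, fixed to the bench: 140 mm along its x, 120 mm along its y, 12 mm thick. Origin: centre of its underside, on the bench. Its front edge, the long side towards the marker box, is at y = +60 mm in its frame (top edge 12 mm above the bench).
- collet: Loose grey tapered collet with slots, about 33 mm across and 46 mm high, standing on the bench; origin at the centre of its underside, z up. To be left alone.
Mind the look-alikes: they are no part of the job. Of the things that look like the marker_box, take the one that is farthest to the robot's right at the start.

How it is judged:
On the way:
1. the marker box, held in the fingers and partly tipped up (foot down, 20 to 70 degrees from upright), is pushed against the stand plate (contact force between marker_box and stand_plate above 0.5 N and contact force between the fingers and marker_box above 1 N and angle between marker_box's own z axis and vertical between 0.35 and 1.22 rad), for 0.1 s.
At the end, for the whole second after the job is handed in: The marker box stands still and released on the stand plate, cap up within 10 degrees, its foot on the plate's top (within 5 mm) and its centre no more than 56 mm (along the plate's x) and 46 mm (along its y) from the plate's centre, so that the whole foot is on the plate (angle between marker_box's own z axis and vertical below 0.17 rad and z of marker_box in the frame of stand_plate between 0.008 and 0.017 m and x of marker_box in the frame of stand_plate between -0.056 and 0.056 m and y of marker_box in the frame of stand_plate between -0.046 and 0.046 m and linear speed of marker_box below 0.02 m/s); the robot touches nothing.
It fails at once if the collet is moved by more than 20 mm or knocked over (distance of collet from where it was at the start of the episode above 0.02 m or angle between collet's own z axis and vertical above 0.4 rad).
It also fails if it takes over 50 s, if anything falls off the work surface, if the arm or the gripper's body presses on something with over 40 N, if the wrist force passes 120 N, or if a joint passes its speed limit or range.

### The arm

A 6-joint arm with a two-finger parallel gripper is mounted at the origin on a cart in front of the work surface, level with it; the furniture and walls round the work are solid. World frame = base frame: x ahead of the robot, y to its left, z up, the work surface at z = 0. Lengths are in m, angles in rad, forces in N, time in s.
With the tool pointing down it reaches from about 0.225 to 0.875 m from the base axis. Payload 3.4 kg.
Tool frame: the origin (TCP) lies on the centre line of the jaws, within the pads' length; the fingertips stand 11 mm ahead of it and the grasp point (between the pads) lies 8 mm behind it; z points along the fingers, y is the line along which they close (so a half turn about z gives the same grasp; the last joint's range is limited). The gripper opens to 85 mm and grips with 20 to 120 N. Pads are 22 mm wide; open, the fingers measure 114 mm over their backs; the gripper's body (76 mm by 85 mm) begins 54 mm behind the grasp point. The pads swing forward as they close: fully open they stand 13 mm farther back than shut.
Start: joints at [1.138, 0.276, 1.505, -0, 1.361, -0.121], TCP at [0.176, 0.547, 0.242] pointing down, gripper open.
Joint ranges: [-2.89, 2.89], [-0.75, 2.08], [0.22, 2.7], [-1.18, 4.32], [0.11, 2.71], [-2.7, 2.7]. Speed limits (rad/s): [2.57, 2.57, 3.14, 3.14, 3.14, 3.14].

### API

Orientations are given as a unit quaternion [w, x, y, z].
In Python, from rig import manip, eyes, job gives the robot as it stands.
- The arm moves only by the tool drive_tool, never from a script. Its argument "rows" is a list of rows, each a list of 3 entries, a list of its own where there are three numbers: the turn, a rotation vector about the world's x, y, z in rad, then the shift along the world's x, y, z in cm, then the finger opening in cm, from 0 to 8.54. A call has 1 to 8 rows; each row shifts and turns the commanded pose from where the row before left it; what a row does not reach is not made up. A row lasts 1/8 s, in which the tool goes at most 62.5 mm and 10.7 degrees, less where a joint would pass 70% of its speed; a pose out of reach is approached as far as the arm can. A call is refused whole if a number of a shift passes 6.25 or a number of a turn 0.188, either way. A call with a gripper value outside its range is refused whole. The fingers move at their own pace and stop on an object; "force" is the grip in N (left out, the last holds). Time passes only in rows, so rows that do not move let the fingers close. It gives the time, the measured TCP pose, the force, the opening and the grip force at its end, in the units of the state.
- manip.get_state(): the state, without advancing time (a new reading comes with each control period).
- eyes.get_image(name): name is "scene" or "top" or "wrist"; returns the picture (400x640x3 uint8, red, green, blue); there is no depth.
- eyes.get_calibration(name): a dict with "camera_matrix" (3x3 intrinsics, pixels), "view" (4x4, takes a point from world to camera coordinates). Camera axes: x right, y up, looking along -z (the intrinsics and any distortion apply to the point x, -y, -z); pixel columns grow to the right and rows downward; lengths in m; the calibration is good to about 2 mm. A picture is of the moment at which its call begins: read the wrist's pose just before it. get_calibration takes no time and is no camera call; for the wrist camera it gives the pose at the moment of the call.
- job.sign_off(): hands the job in; it is judged then, once.
The state is a dict: "clock": time; "qpos": joint angles; "qd": joint speeds; "effort": joint torques, N m; "position": TCP position; "ee_rot": TCP orientation; "contact_force": force on the tool from outside, world axes, zero at the start; "moment": the same for the moment, N m; "width": finger opening in m; "gripper_force": force on a finger pad.
Only numpy, scipy, OpenCV 4.12 (cv2) and the standard library are available. Lean on these libraries where they do the work, as an engineer would, in place of code of your own. Each camera call takes 0.05 s, during which the arm holds its last target. There are 200 camera calls.

## Working session

There is one attempt and no reset: what is moved stays moved. The work goes in short steps, Python scripts to look and compute and a tool call to move; the robot and the scene stay as the last step left them, time stands still between calls to the robot, and variables do not carry over. Pictures are saved under pics/ and viewed, at most 12 in all, crops included, and the job is handed in when it is done.

Besides the shell and the picture viewer there is one more tool, called after "Emit:" by a JSON object that holds its "method" and its "body", one argument or row to a line. drive_tool: Moves the arm, as the interface text tells. Its arguments: {"type":"object","properties":{"rows":{"type":"array"},"force":{"type":"number"}},"required":["rows"]}

```bash
mkdir -p pics; cat > h.py <<'E'
import numpy as np, cv2
from rig import manip, eyes, job
def snap(n,f):
    c=eyes.get_calibration(n); im=eyes.get_image(n); cv2.imwrite('pics/'+f,im[:,:,::-1]); np.savez('pics/'+f+'.npz',K=c['camera_matrix'],V=c['view'],im=im); return im
def load(f):
    d=np.load('pics/'+f+'.npz'); return d['K'],d['V'],d['im']
def px2w(K,V,uv,z):
    R=V[:3,:3];t=V[:3,3];o=-R.T@t
    out=[]
    for u,v in uv:
        p=np.linalg.solve(K,[u,v,1]); d=R.T@np.array([p[0],-p[1],-p[2]])
        out.append(o+d*(z-o[2])/d[2])
    return np.array(out)
def w2px(K,V,P):
    P=np.atleast_2d(P)@V[:3,:3].T+V[:3,3]; p=(P*[1,-1,-1])@K.T; return p[:,:2]/p[:,2:]
E
python3 - <<'E'
from h import *
a=snap('top','top1.png'); b=snap('scene','sc1.png')
for n in('top','scene'): print(eyes.get_calibration(n))
print(manip.get_state())
E
```

```text
{'camera_matrix': array([[483.34294682,   0.        , 318.01158543],
       [  0.        , 483.34294682, 207.15980533],
       [  0.        ,   0.        ,   1.        ]]), 'view': array([[ 0.01976782, -0.99980404,  0.0010572 ,  0.03589844],
       [ 0.97738738,  0.01954724,  0.2105512 , -0.59348692],
       [-0.2105306 , -0.00312884,  0.97758226, -0.77171328],
       [ 0.        ,  0.        ,  0.        ,  1.        ]])}
{'camera_matrix': array([[468.66042585,   0.        , 311.79983609],
       [  0.        , 468.66042585, 189.79469861],
       [  0.        ,   0.        ,   1.        ]]), 'view': array([[-0.65044441, -0.75954275, -0.0041091 ,  0.46111555],
       [ 0.58561911, -0.50493312,  0.63410788, -0.35169229],
       [-0.48370686,  0.41004556,  0.77323367, -0.64951939],
       [ 0.        ,  0.        ,  0.        ,  1.        ]])}
{'clock': 0.1, 'qpos': array([ 1.13800639e+00,  2.76550171e-01,  1.50601986e+00, -1.85993399e-05,
        1.36066000e+00, -1.20984010e-01]), 'qd': array([ 0.00222327, -0.00121114, -0.00327123, -0.00012139,  0.00058931,
        0.00036088]), 'effort': array([ 2.39294910e-03, -4.17696404e+01, -2.46405673e+01,  2.90122853e-05,
        5.64188478e-03,  2.51380254e-05]), 'position': array([0.17621241, 0.54686754, 0.24151036]), 'ee_rot': array([-2.15051354e-04,  1.55270197e-01,  9.87871700e-01, -7.89990481e-04]), 'contact_force': array([0.32972546, 0.43236441, 0.18463742]), 'moment': array([-0.05599779,  0.01649223,  0.01069804]), 'gripper_force': 0.0, 'width': 0.08548833906943888}
```

View pics/top1.png

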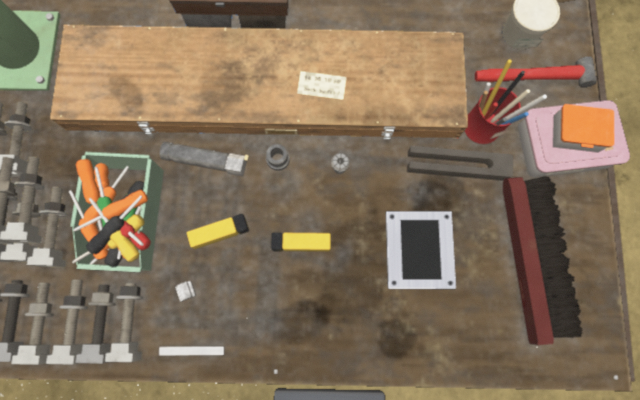

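View pics/sc1.png

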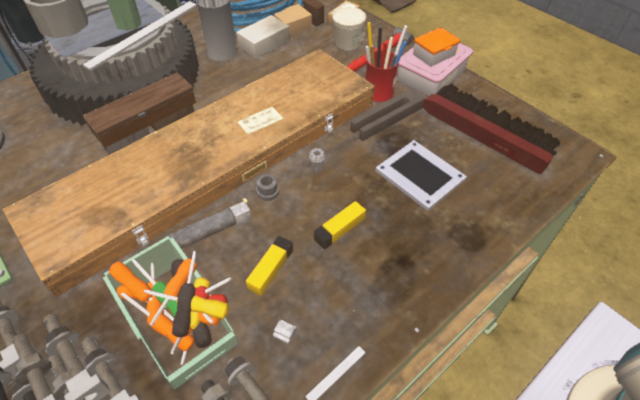

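Candidates in the top view: the yellow box with a black cap at (301,241), the one at (217,231), and a yellow piece in the crate at (125,245). Image right is the robot's right, so I choose (301,241). Its cap is at the left and its foot faces the plate at (420,250). The collet is either the ring at (277,156) or the slotted part at (340,161), both far from the path. I'll measure now and check with a crop.

```bash
python3 - <<'E'
from h import *
K,V,im=load('top1.png')
crop=cv2.resize(im[190:310,250:470,::-1],None,fx=3.6,fy=3.6,interpolation=cv2.INTER_CUBIC); cv2.imwrite('pics/crop1.png',crop)
hsv=cv2.cvtColor(im,cv2.COLOR_RGB2HSV)
y=cv2.inRange(hsv,(20,120,80),(35,255,255)); y[:,:255]=0;y[:,350:]=0;y[:200]=0;y[300:]=0
c=max(cv2.findContours(y,0,1)[0],key=cv2.contourArea); r=cv2.minAreaRect(c); b=cv2.boxPoints(r); print(r,b)
print(px2w(K,V,b,0.031))
w=cv2.inRange(hsv,(0,0,140),(180,60,255)); w[:,:375]=0;w[:,465:]=0;w[:200]=0;w[300:]=0
c=max(cv2.findContours(w,0,1)[0],key=cv2.contourArea); r=cv2.minAreaRect(c); b=cv2.boxPoints(r); print(r,b)
P=px2w(K,V,b,0.012);print(P,P.mean(0))
print(px2w(K,V,[(272,233),(272,250),(277,156),(340,161)],0.031))
E
```

```text
((306.0, 241.5), (19.0, 48.0), 90.0) [[282. 232.]
 [330. 232.]
 [330. 251.]
 [282. 251.]]
[[0.55319658 0.1108303  0.031     ]
 [0.55489602 0.02561653 0.031     ]
 [0.5210469  0.0251241  0.031     ]
 [0.51936514 0.10963035 0.031     ]]
((420.5, 249.5), (77.0, 69.0), 90.0) [[386. 211.]
 [455. 211.]
 [455. 288.]
 [386. 288.]]
[[ 0.59896905 -0.07686887  0.012     ]
 [ 0.60149733 -0.20334161  0.012     ]
 [ 0.46200031 -0.19777945  0.012     ]
 [ 0.45957656 -0.07549674  0.012     ]] [ 0.53051081 -0.13837167  0.012     ]
[[0.55104805 0.12850942 0.031     ]
 [0.52078122 0.12730393 0.031     ]
 [0.69419939 0.12502093 0.031     ]
 [0.68693278 0.00920333 0.031     ]]
```

View pics/crop1.png

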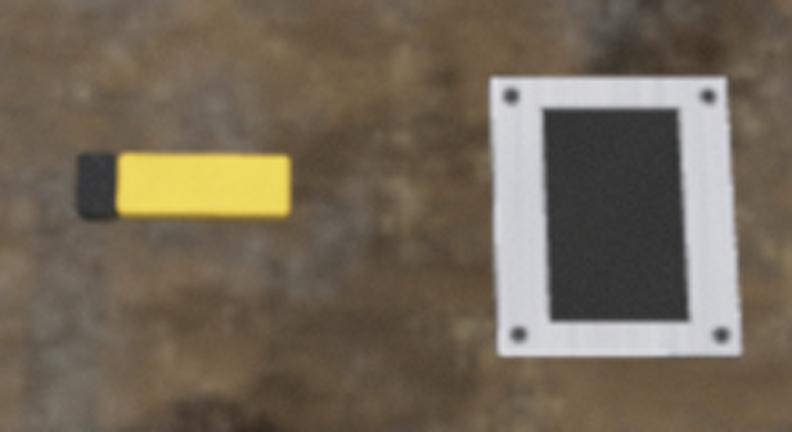

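The crop shows the yellow box with its cap at crop u 78–117 and its foot at u 291. The plate's front edge is at crop u 490–498. Both are aligned with world y, so I'm moving over the box.

Emit:
{"method": "drive_tool", "body": {
  "rows": [
    [[0,0,-0.157],[3.0,-3.7,0],6.0],
    [[0,0,-0.157],[3.0,-3.7,0],6.0],
    [[0,0,-0.157],[3.0,-3.7,0],6.0],
    [[0,0,-0.157],[3.0,-3.7,0],6.0],
    [[0,0,-0.157],[3.0,-3.7,0],6.0],
    [[0,0,-0.157],[3.0,-3.7,0],6.0],
    [[0,0,-0.157],[3.0,-3.7,0],6.0],
    [[0,0,-0.157],[3.0,-3.7,0],6.0]
  ],
  "force": 20
}}

```text
clock: 1.1
position: [0.417, 0.2499, 0.242]
ee_rot: [-0.0, 0.708, 0.706, -0.0]
contact_force: [0.1, 0.0, 0.3]
width: 0.0601
gripper_force: 0.0
```

Emit:
{"method": "drive_tool", "body": {
  "rows": [
    [[0,0,0],[3.0,-3.7,-2.0],6.0],
    [[0,0,0],[3.0,-3.7,-2.0],6.0],
    [[0,0,0],[3.0,-3.7,-2.0],6.0],
    [[0,0,0],[2.9,-3.8,-2.0],6.0],
    [[0,0,0],[0,0,0],6.0]
  ]
}}

```text
clock: 1.72
position: [0.5361, 0.0997, 0.1601]
ee_rot: [-0.001, 0.707, 0.707, -0.002]
contact_force: [-0.1, 0.7, 0.4]
width: 0.0601
gripper_force: 0.0
```

```bash
python3 - <<'E'
from h import *
print(manip.get_state()); snap('wrist','w1.png')
E
```

```text
{'clock': 1.725, 'qpos': array([ 5.67503202e-02,  2.92703356e-01,  1.69596643e+00, -9.45397526e-04,
        1.15619968e+00,  5.81896987e-02]), 'qd': array([ 0.05072831, -0.04043801,  0.00980909,  0.04066788,  0.04038546,
        0.01742497]), 'effort': array([ -1.43002085, -39.1330719 , -22.54554033,  -0.30600375,
        -0.28914146,  -0.12331165]), 'position': array([0.53610124, 0.09966215, 0.16012651]), 'ee_rot': array([-0.00076731,  0.70747942,  0.70673191, -0.00151081]), 'contact_force': array([-0.09554951,  0.68530437,  0.43334741]), 'moment': array([-0.05595846,  0.02127408,  0.01006917]), 'gripper_force': 0.0, 'width': 0.06013454549112876}
```

View pics/w1.png

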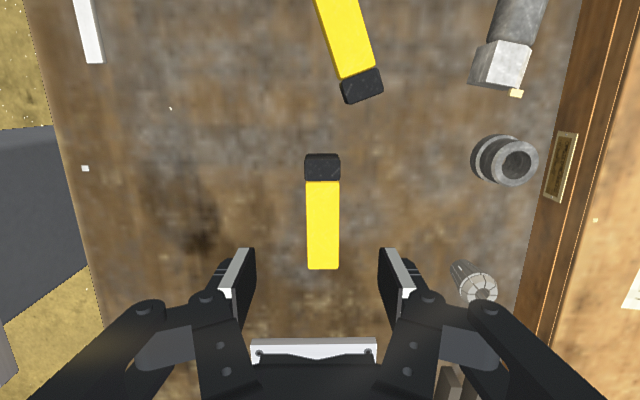

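The wrist view shows the box centred between the fingers, with its cap end at row 154 and its foot at row 269. The slotted collet is at (475,283), well clear.

```bash
python3 - <<'E'
from h import *
K,V,im=load('w1.png')
print(px2w(K,V,[(308,269),(338.5,269),(305.5,181),(339.5,181),(305,155),(340,154)],0.031).round(4))
E
```

```text
[[0.5279 0.0243 0.031 ]
 [0.5564 0.0244 0.031 ]
 [0.5265 0.1092 0.031 ]
 [0.5555 0.1092 0.031 ]
 [0.5263 0.1315 0.031 ]
 [0.5554 0.1323 0.031 ]]
```

Emit:
{"method": "drive_tool", "body": {
  "rows": [
    [[0,0,0],[0.3,0.2,-3.5],6.0],
    [[0,0,0],[0,0,-3.5],6.0],
    [[0,0,0],[0,0,-3.5],6.0],
    [[0,0,0],[0,0,-2.5],6.0],
    [[0,0,0],[0,0,0],6.0],
    [[0,0,0],[0,0,-0.7],6.0],
    [[0,0,0],[0,0,-0.5],6.0],
    [[0,0,0],[0,0,0],6.0]
  ]
}}

```text
clock: 2.78
position: [0.5385, 0.1044, 0.0206]
ee_rot: [0.0, 0.706, 0.708, 0.0]
contact_force: [1.1, 0.5, 1.5]
width: 0.06
gripper_force: 0.0
```

Emit:
{"method": "drive_tool", "body": {
  "rows": [
    [[0,0,0],[0,-0.2,-0.5],6.0],
    [[0,0,0],[0,0,0],5.0],
    [[0,0,0],[0,0,0],4.0],
    [[0,0,0],[0,0,0],3.0],
    [[0,0,0],[0,0,0],2.7],
    [[0,0,0],[0,0,0],2.7]
  ],
  "force": 8
}}

```text
clock: 3.52
position: [0.5388, 0.1023, 0.0156]
ee_rot: [0.0, 0.706, 0.708, 0.0]
contact_force: [0.6, -0.3, 1.9]
width: 0.0308
gripper_force: 20.3
```

Emit:
{"method": "drive_tool", "body": {
  "rows": [
    [[0,0,0],[0,0,2.5],2.7],
    [[0,0,0],[0,0,3.0],2.7],
    [[0.122,0,0],[0,-1.5,1.0],2.7],
    [[0.122,0,0],[0,-2.0,0],2.7],
    [[0.122,0,0],[0,-2.0,0],2.7],
    [[0.122,0,0],[0,-2.0,0],2.7],
    [[0.122,0,0],[0,-2.0,0],2.7],
    [[0,0,0],[0,0,0],2.7]
  ]
}}

```text
clock: 4.53
position: [0.5387, 0.0039, 0.0786]
ee_rot: [-0.212, 0.675, 0.673, 0.213]
contact_force: [-0.2, -0.2, -1.4]
width: 0.0309
gripper_force: 20.1
```

```bash
python3 - <<'E'
from h import *
s=manip.get_state();print(s['position'],s['contact_force'],s['moment'],s['qpos'],s['width']); im=snap('scene','s2.png')
cv2.imwrite('pics/s2c.png',cv2.resize(im[120:300,240:480,::-1],None,fx=3.2,fy=3.2,interpolation=2))
E
```

```text
[0.53874799 0.00392773 0.07860646] [-0.22057565 -0.2014284  -1.36203491] [-0.31953971  0.07344516 -0.04777435] [-0.47466682  0.48722623  1.81001092  0.5757833   1.21352822 -0.77990063] 0.03085563392791553
```

View pics/s2c.png

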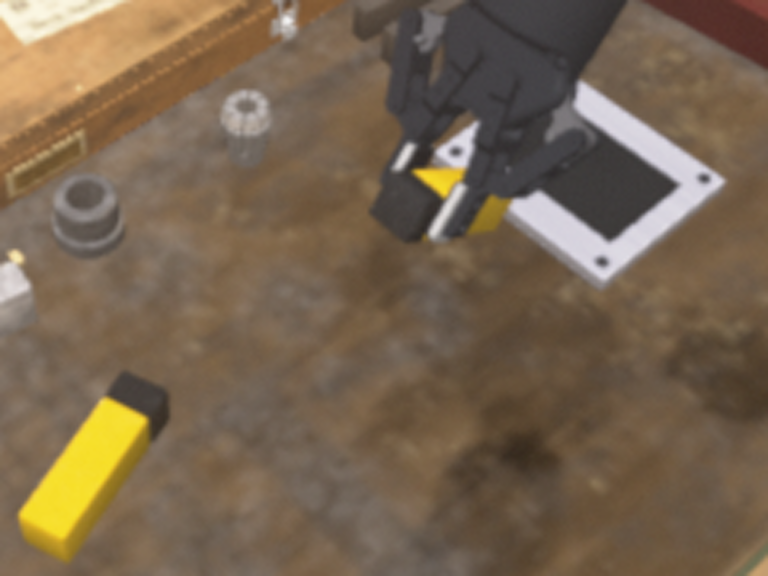

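The box is held at crop (440,205), tilted with the tool: cap towards the viewer, foot towards the plate. Next I lower it and approach the edge.

Emit:
{"method": "drive_tool", "body": {
  "rows": [
    [[0,0,0],[0,-0.5,-0.6],2.7],
    [[0,0,0],[0,-0.5,-0.7],2.7],
    [[0,0,0],[0,-0.4,0],2.7],
    [[0,0,0],[0,-0.3,0],2.7],
    [[0,0,0],[0,0,0],2.7]
  ]
}}

```text
clock: 5.2
position: [0.5386, -0.0098, 0.0675]
ee_rot: [-0.212, 0.673, 0.676, 0.213]
contact_force: [0.2, 1.0, -1.1]
width: 0.0308
gripper_force: 20.1
```

Emit:
{"method": "drive_tool", "body": {
  "rows": [
    [[0,0,0],[0,-0.2,0],2.7],
    [[0,0,0],[0,-0.2,0],2.7],
    [[0,0,0],[0,0,0],2.7]
  ]
}}

```text
clock: 5.58
position: [0.5385, -0.0139, 0.0673]
ee_rot: [-0.212, 0.674, 0.675, 0.213]
contact_force: [-0.7, -0.3, -1.7]
width: 0.0311
gripper_force: 20.1
```

Emit:
{"method": "drive_tool", "body": {
  "rows": [
    [[0,0,0],[0,-0.2,-0.2],2.7],
    [[0,0,0],[0,-0.2,0],2.7],
    [[0,0,0],[0,0,0],2.7]
  ]
}}

```text
clock: 5.95
position: [0.5385, -0.0179, 0.0653]
ee_rot: [-0.212, 0.674, 0.675, 0.213]
contact_force: [0.8, -0.7, -0.8]
width: 0.031
gripper_force: 20.1
```

Emit:
{"method": "drive_tool", "body": {
  "rows": [
    [[0,0,0],[0,-0.2,0],2.7],
    [[0,0,0],[0,-0.1,0],2.7],
    [[0,0,0],[0,0,0],2.7]
  ]
}}

```text
clock: 6.32
position: [0.5384, -0.0207, 0.0654]
ee_rot: [-0.212, 0.673, 0.675, 0.213]
contact_force: [0.6, -0.3, -1.2]
width: 0.0309
gripper_force: 20.1
```

Emit:
{"method": "drive_tool", "body": {
  "rows": [
    [[0,0,0],[0,-0.2,0],2.7],
    [[0,0,0],[0,0,0],2.7]
  ]
}}

```text
clock: 6.58
position: [0.5381, -0.0216, 0.0658]
ee_rot: [-0.213, 0.673, 0.675, 0.213]
contact_force: [-0.0, 3.3, 1.8]
width: 0.0307
gripper_force: 20.1
```

Emit:
{"method": "drive_tool", "body": {
  "rows": [
    [[0,0,0],[0,-0.1,0],2.7],
    [[0,0,0],[0,0,0],2.7]
  ]
}}

```text
clock: 6.82
position: [0.5386, -0.0223, 0.0662]
ee_rot: [-0.213, 0.673, 0.675, 0.214]
contact_force: [1.4, 5.1, 2.3]
width: 0.0304
gripper_force: 19.9
```

Emit:
{"method": "drive_tool", "body": {
  "rows": [
    [[0,0,0],[0,-0.16,-0.11],2.7],
    [[0,0,0],[0,0,0],2.7]
  ]
}}

```text
clock: 7.08
position: [0.5386, -0.0225, 0.0662]
ee_rot: [-0.214, 0.673, 0.675, 0.215]
contact_force: [1.7, 9.1, 6.0]
width: 0.0309
gripper_force: 20.2
```

Emit:
{"method": "drive_tool", "body": {
  "rows": [
    [[0,0,0],[0,-0.28,0.25],2.7],
    [[0,0,0],[0,0,0],2.7]
  ]
}}

```text
clock: 7.32
position: [0.539, -0.0262, 0.0684]
ee_rot: [-0.213, 0.673, 0.675, 0.215]
contact_force: [1.8, 7.0, 5.3]
width: 0.0307
gripper_force: 20.0
```

Emit:
{"method": "drive_tool", "body": {
  "rows": [
    [[0,0,0],[0,-0.29,0.27],2.7],
    [[0,0,0],[0,0,0],2.7]
  ]
}}

```text
clock: 7.58
position: [0.539, -0.0299, 0.0706]
ee_rot: [-0.212, 0.673, 0.675, 0.214]
contact_force: [0.7, 5.2, 4.3]
width: 0.0304
gripper_force: 20.1
```

```bash
python3 - <<'E'
from h import *
s=manip.get_state();print(s['position'],s['contact_force']); im=snap('scene','s3.png'); im2=snap('wrist','w3.png')
c=[cv2.resize(im[140:240,330:490,::-1],(640,400),interpolation=2),im2[:,:,::-1]]
cv2.imwrite('pics/c3.png',cv2.resize(np.vstack(c),(480,600)))
E
```

```text
[ 0.53903605 -0.02990253  0.07057081] [0.72655309 5.23573578 4.31866879]
```

View pics/c3.png

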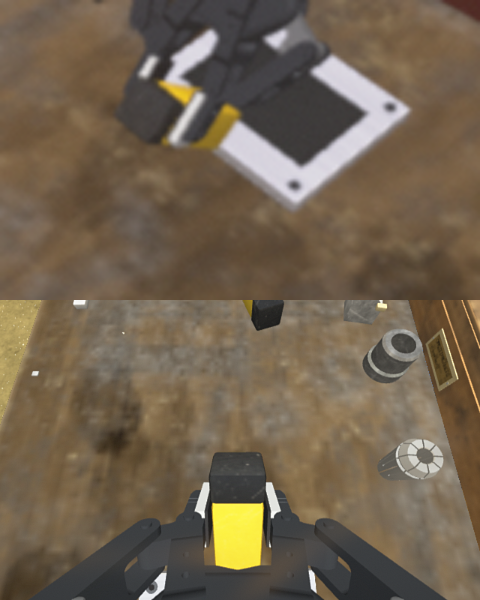

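```bash
cat >> h.py <<'E'
from scipy.optimize import least_squares
def corners(th,gy,gz,x,off=78):
    d=np.array([0,np.sin(th),np.cos(th)]); n=np.array([0,np.cos(th),-np.sin(th)])
    F=np.array([x,gy,gz])-off*1e-3*d
    return {k:F+z*1e-3*d+s*.0155*n for k,(z,s) in dict(yb=(86,-1),ce_up=(106,-1),ce_lo=(106,1)).items()}
def edges(f):
    K,V,im=load(f); hsv=cv2.cvtColor(im,cv2.COLOR_RGB2HSV)
    col=im[:,305:330].mean(1); return K,V,hsv,col
E
python3 - <<'E'
from h import *
K,V,hsv,col=edges('w3.png')
g=col.mean(1); print('yellow first row',np.argmax(col[:,0]-col[:,2]>80))
print([(i,int(g[i])) for i in range(190,275,3)])
for th in (60,55,50,45,40,35,30):
    t=np.radians(th)
    P=corners(t,-0.0299-.0029,.0706+.0041,.539); print(th,{k:w2px(K,V,p)[0].round(0) for k,p in P.items()})
E
```

```text
yellow first row 271
[(190, 106), (193, 105), (196, 105), (199, 98), (202, 86), (205, 59), (208, 62), (211, 62), (214, 65), (217, 65), (220, 68), (223, 68), (226, 73), (229, 74), (232, 77), (235, 60), (238, 61), (241, 61), (244, 60), (247, 59), (250, 58), (253, 57), (256, 55), (259, 55), (262, 56), (265, 54), (268, 52), (271, 132), (274, 191)]
60 {'yb': array([316., 272.]), 'ce_up': array([316., 225.]), 'ce_lo': array([316., 206.])}
55 {'yb': array([316., 276.]), 'ce_up': array([316., 230.]), 'ce_lo': array([316., 205.])}
50 {'yb': array([316., 280.]), 'ce_up': array([316., 236.]), 'ce_lo': array([316., 204.])}
45 {'yb': array([316., 284.]), 'ce_up': array([316., 243.]), 'ce_lo': array([316., 204.])}
40 {'yb': array([316., 288.]), 'ce_up': array([316., 250.]), 'ce_lo': array([316., 204.])}
35 {'yb': array([316., 291.]), 'ce_up': array([316., 257.]), 'ce_lo': array([316., 204.])}
30 {'yb': array([316., 295.]), 'ce_up': array([316., 265.]), 'ce_lo': array([316., 206.])}
```

```bash
cat >> h.py <<'E'
def fit(f,rows,E=(-0.0793,.012)):
    K,V,_,_=edges(f)
    def res(p): return [w2px(K,V,P)[0][1]-r for P,r in zip(corners(p[0],p[1],p[2],.539).values(),rows)]
    p=least_squares(res,[.8,-.033,.074],x_scale=[.1,.01,.01]).x
    d=np.array([np.sin(p[0]),np.cos(p[0])]);n=np.array([d[1],-d[0]]);F=p[1:]-.078*d
    print('theta',np.degrees(p[0]),'G',p[1:],'F',F,'C',F+.0155*n,'E offset along d,n from F',(np.array(E)-F)@d,(np.array(E)-F)@n)
E
python3 - <<'E'
from h import *
fit('w3.png',(271,234,204))
fit('w3.png',(271,233,203))
E
```

```text
theta 48.09453658520232 G [-0.0270474   0.05491145] F [-0.08509873  0.00281497] C [-0.07474622 -0.00872087] E offset along d,n from F 0.010450402900769514 -0.0029629442109047376
theta 48.48547794025206 G [-0.02741738  0.05802745] F [-0.08582283  0.00632828] C [-0.07554927 -0.00527793] E offset along d,n from F 0.008643481848984983 7.648219725738488e-05
```

The tilt from vertical has dropped to about 49°, so the box is turning in the fingers. I'll continue along the arc.

Emit:
{"method": "drive_tool", "body": {
  "rows": [
    [[0,0,0],[0,-0.28,0.18],2.7],
    [[0,0,0],[0,-0.28,0.18],2.7],
    [[0,0,0],[0,0,0],2.7]
  ]
}}

```text
clock: 8.05
position: [0.539, -0.0361, 0.0737]
ee_rot: [-0.212, 0.673, 0.675, 0.214]
contact_force: [1.9, 4.6, 4.5]
width: 0.0306
gripper_force: 20.2
```

Emit:
{"method": "drive_tool", "body": {
  "rows": [
    [[0,0,0],[0,-0.27,0.17],2.7],
    [[0,0,0],[0,-0.27,0.17],2.7],
    [[0,0,0],[0,0,0],2.7]
  ]
}}

```text
clock: 8.43
position: [0.5385, -0.0422, 0.0765]
ee_rot: [-0.212, 0.674, 0.675, 0.213]
contact_force: [1.5, 3.8, 3.1]
width: 0.0308
gripper_force: 20.1
```

```bash
python3 - <<'E'
from h import *
s=manip.get_state();print(s['position'],s['contact_force']); im=snap('scene','s4.png'); im2=snap('wrist','w4.png')
K,V,hsv,col=edges('w4.png'); g=col.mean(1)
print('yellow first row',np.argmax(col[:,0]-col[:,2]>80)); print([(i,int(g[i])) for i in range(184,290,3)])
E
```

```text
[ 0.53849645 -0.04219418  0.0765411 ] [1.46425119 3.77124942 3.08488693]
yellow first row 273
[(184, 104), (187, 96), (190, 90), (193, 90), (196, 90), (199, 66), (202, 66), (205, 70), (208, 66), (211, 69), (214, 69), (217, 70), (220, 71), (223, 69), (226, 70), (229, 75), (232, 76), (235, 76), (238, 78), (241, 60), (244, 60), (247, 58), (250, 58), (253, 55), (256, 55), (259, 52), (262, 51), (265, 52), (268, 48), (271, 35), (274, 195), (277, 190), (280, 187), (283, 187), (286, 191), (289, 188)]
```

```bash
python3 - <<'E'
from h import *
for f,rows,(y,z) in (('w3.png',(271,234,204),(-.0299,.0706)),('w4.png',(273,240,198),(-.0422,.0765))):
  K,V,_,_=edges(f)
  for yb in (84,86):
   for k in (0,.005,.010):
    gy,gz=y-.57*k,z+.82*k
    def res(p):
        th,off=p[0],p[1]*100
        d=np.array([0,np.sin(th),np.cos(th)]); n=np.array([0,np.cos(th),-np.sin(th)]);F=np.array([.539,gy,gz])-off*1e-3*d
        return [w2px(K,V,F+q*1e-3*d+s*.0155*n)[0][1]-r for (q,s),r in zip(((yb,-1),(106,-1),(106,1)),rows)]
    s=least_squares(res,[.8,.78]); th=s.x[0]; d=np.array([np.sin(th),np.cos(th)]);F=np.array([gy,gz])-s.x[1]*.1*d;n=np.array([d[1],-d[0]]);e=np.array([-.0793,.012])-F
    print(f,yb,k,np.degrees(th).round(1),(s.x[1]*100).round(1),s.fun.round(1),'E d,n',(e@d*1e3).round(1),(e@n*1e3).round(1))
E
```

```text
w3.png 84 0 52.1 78.6 [ 6.3 -4.  -1.9] E d,n 3.7 15.9
w3.png 84 0.005 53.7 76.8 [ 7.8 -5.2 -2.1] E d,n 2.2 23.0
w3.png 84 0.01 55.4 75.0 [ 9.3 -6.6 -2.2] E d,n 1.1 30.2
w3.png 86 0 51.7 79.2 [ 3.6 -2.4 -1. ] E d,n 4.1 15.4
w3.png 86 0.005 53.2 77.3 [ 4.9 -3.4 -1.2] E d,n 2.4 22.3
w3.png 86 0.01 54.7 75.4 [ 6.3 -4.6 -1.4] E d,n 1.2 29.3
w4.png 84 0 41.5 75.5 [ 6.  -2.9 -2.3] E d,n 2.6 14.9
w4.png 84 0.005 43.4 73.7 [ 7.9 -4.2 -2.8] E d,n 0.3 22.3
w4.png 84 0.01 45.5 72.0 [ 9.8 -5.6 -3.1] E d,n -1.4 29.8
w4.png 86 0 41.6 76.1 [ 3.4 -1.8 -1.2] E d,n 3.2 15.1
w4.png 86 0.005 43.5 74.3 [ 5.1 -2.9 -1.6] E d,n 0.9 22.3
w4.png 86 0.01 45.4 72.5 [ 6.9 -4.2 -2. ] E d,n -0.9 29.7
```

Emit:
{"method": "drive_tool", "body": {
  "rows": [
    [[0,0,0],[0,-0.31,0.11],2.7],
    [[0,0,0],[0,-0.31,0.11],2.7],
    [[0,0,0],[0,0,0],2.7]
  ]
}}

```text
clock: 8.9
position: [0.5384, -0.0485, 0.0787]
ee_rot: [-0.212, 0.674, 0.675, 0.213]
contact_force: [0.9, 2.7, 3.0]
width: 0.0307
gripper_force: 20.2
```

Emit:
{"method": "drive_tool", "body": {
  "rows": [
    [[0,0,0],[0,-0.3,0.12],2.7],
    [[0,0,0],[0,-0.3,0.13],2.7],
    [[0,0,0],[0,0,0],2.7]
  ]
}}

```text
clock: 9.28
position: [0.5379, -0.0546, 0.081]
ee_rot: [-0.212, 0.674, 0.676, 0.212]
contact_force: [-0.7, 2.8, 2.4]
width: 0.0306
gripper_force: 20.2
```

```bash
cat >> h.py <<'E'
def auto(f,y,z):
    K,V,hsv,col=edges(f); g=col.mean(1)
    yr=np.argmax(col[:,0]-col[:,2]>80)
    print('yr',yr,[(i,int(g[i])) for i in range(178,yr,3)])
def fit2(f,rows,gy,gz,yb=86):
    K,V,_,_=edges(f)
    def res(p):
        th,off=p[0],p[1]*100
        d=np.array([0,np.sin(th),np.cos(th)]); n=np.array([0,np.cos(th),-np.sin(th)]);F=np.array([.539,gy,gz])-off*1e-3*d
        return [w2px(K,V,F+q*1e-3*d+s*.0155*n)[0][1]-r for (q,s),r in zip(((yb,-1),(106,-1),(106,1)),rows)]
    s=least_squares(res,[.8,.78]); th=s.x[0]; d=np.array([np.sin(th),np.cos(th)]);F=np.array([gy,gz])-s.x[1]*.1*d;n=np.array([d[1],-d[0]]);e=np.array([-.0793,.012])-F
    print(np.degrees(th).round(1),(s.x[1]*100).round(1),s.fun.round(1),'E d,n',(e@d*1e3).round(1),(e@n*1e3).round(1))
E
python3 - <<'E'
from h import *
s=manip.get_state();print(s['position'],s['contact_force']); snap('scene','s5.png'); snap('wrist','w5.png'); auto('w5.png',0,0)
E
```

```text
[ 0.53791991 -0.05461769  0.08099677] [-0.6947486   2.79644409  2.35794515]
yr 275 [(178, 91), (181, 90), (184, 90), (187, 90), (190, 92), (193, 93), (196, 71), (199, 71), (202, 70), (205, 74), (208, 70), (211, 70), (214, 73), (217, 72), (220, 73), (223, 72), (226, 71), (229, 73), (232, 72), (235, 76), (238, 76), (241, 76), (244, 79), (247, 58), (250, 57), (253, 54), (256, 54), (259, 51), (262, 49), (265, 47), (268, 46), (271, 44), (274, 73)]
```

```bash
python3 - <<'E'
from h import *
fit2('w5.png',(274,246,195),-.0546,.0810)
im=load('s5.png')[2]; cv2.imwrite('pics/c5.png',cv2.resize(im[130:230,330:490,::-1],(800,500),interpolation=2))
E
```

```text
34.4 73.6 [ 4.1 -1.9 -1.6] E d,n 2.7 18.6
```

View pics/c5.png

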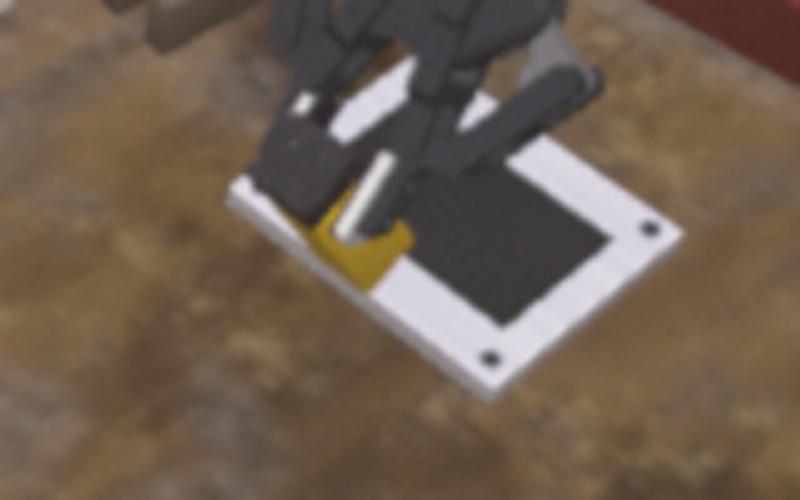

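The crop shows the foot corner right at the plate's front top edge, around (370,290), and the box tilted about 34°. To keep the corner from slipping, I'll turn the tool along with the arc for the next 20°.

Emit:
{"method": "drive_tool", "body": {
  "rows": [
    [[0.0875,0,0],[0,-0.62,0.17],2.7],
    [[0.0875,0,0],[0,-0.61,0.12],2.7],
    [[0,0,0],[0,0,0],2.7]
  ]
}}

```text
clock: 9.75
position: [0.5388, -0.0679, 0.0839]
ee_rot: [-0.27, 0.653, 0.653, 0.272]
contact_force: [-0.5, 1.1, 5.0]
width: 0.0304
gripper_force: 20.7
```

```bash
python3 - <<'E'
from h import *
s=manip.get_state();print(s['position'],s['contact_force'],s['qpos'].round(2)); snap('scene','s6.png'); snap('wrist','w6.png'); auto('w6.png',0,0)
E
```

```text
[ 0.53879961 -0.06793386  0.0839458 ] [-0.48064427  1.05416288  4.97677593] [-0.65  0.59  1.72  0.61  1.41 -0.93]
yr 0 []
```

Emit:
{"method": "drive_tool", "body": {
  "rows": [
    [[0.0875,0,0],[0,-0.63,0.08],2.7],
    [[0.0875,0,0],[0,-0.64,0.03],2.7],
    [[0,0,0],[0,0,0],2.7]
  ]
}}

```text
clock: 10.22
position: [0.5388, -0.0809, 0.0845]
ee_rot: [-0.326, 0.627, 0.627, 0.328]
contact_force: [0.7, -1.1, 3.9]
width: 0.0307
gripper_force: 20.7
```

```bash
python3 - <<'E'
from h import *
s=manip.get_state();print(s['position'],s['contact_force'],s['qpos'].round(2)); im=snap('scene','s7.png'); im2=snap('wrist','w7.png')
c=[cv2.resize(im[120:220,330:490,::-1],(640,400),interpolation=2),im2[:,:,::-1]]
cv2.imwrite('pics/c7.png',cv2.resize(np.vstack(c),(480,600)))
E
```

```text
[ 0.53880959 -0.08087637  0.0844771 ] [ 0.72671531 -1.0959301   3.85198137] [-0.71  0.68  1.68  0.67  1.54 -1.01]
```

View pics/c7.png

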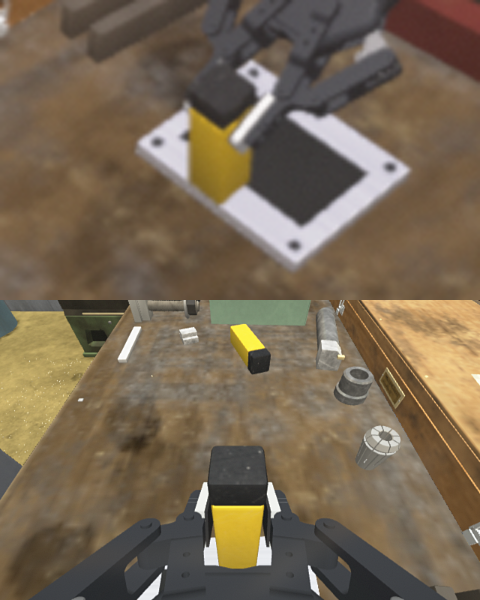

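The box is now nearly upright, about 14° left, with its foot corner on the plate edge at crop (220,200). I'll finish the turn, then lift slightly and carry it inward.

Emit:
{"method": "drive_tool", "body": {
  "rows": [
    [[0.08,0,0],[0,-0.6,0.03],2.7],
    [[0.08,0,0],[0,-0.6,-0.02],2.7],
    [[0.07,0,0],[0,-0.5,-0.08],2.7],
    [[0,0,0],[0,0,0],2.7]
  ]
}}

```text
clock: 10.82
position: [0.5383, -0.0971, 0.0836]
ee_rot: [-0.396, 0.585, 0.586, 0.397]
contact_force: [-0.2, -0.9, 3.9]
width: 0.0308
gripper_force: 20.5
```

Emit:
{"method": "drive_tool", "body": {
  "rows": [
    [[0,0,0],[0,0,0.5],2.7],
    [[0,0,0],[0,0,0.3],2.7],
    [[0,0,0],[0,-0.8,0],2.7],
    [[0,0,0],[0,-0.8,0],2.7],
    [[0,0,0],[0,-0.8,0],2.7],
    [[0,0,0],[0,0,0],2.7]
  ]
}}

```text
clock: 11.58
position: [0.5386, -0.1212, 0.0921]
ee_rot: [-0.395, 0.585, 0.586, 0.397]
contact_force: [0.5, 0.0, -1.1]
width: 0.0302
gripper_force: 20.2
```

```bash
python3 - <<'E'
from h import *
s=manip.get_state();print(s['position'],s['contact_force'],s['qpos'].round(2)); im=snap('scene','s8.png'); im2=snap('top','t8.png')
c=[cv2.resize(im[90:240,330:570,::-1],(640,400),interpolation=2),cv2.resize(im2[170:320,340:580,::-1],(640,400),interpolation=2)]
cv2.imwrite('pics/c8.png',cv2.resize(np.vstack(c),(480,600)))
E
```

```text
[ 0.53860416 -0.12118681  0.09213482] [ 0.48982038  0.03540214 -1.12625625] [-0.79  0.81  1.58  0.72  1.75 -1.07]
```

View pics/c8.png

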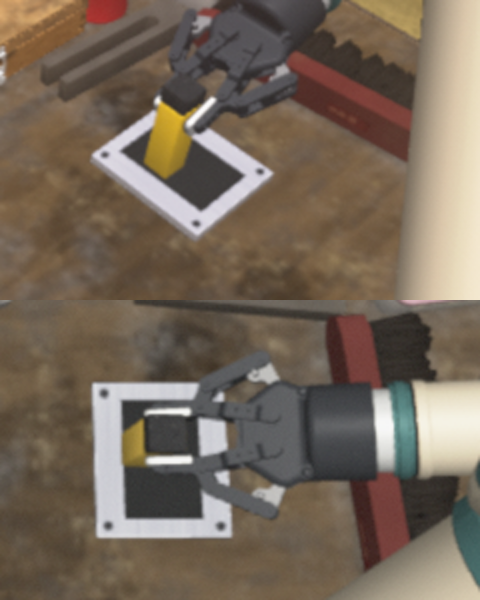

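```bash
python3 - <<'E'
from h import *
K,V,im=load('t8.png')
for zf in (.016,.02):
    a=px2w(K,V,[(401.5,237)],zf)[0]; 
    for zc in (.116,.122):
        b=px2w(K,V,[(413,236),(437.5,236)],zc); print(a[1],b[:,1],np.degrees((b[0,1]-a[1])/(zc-zf)))
K,V,im=load('s8.png')
# scene edge points: crop px->full
f=lambda x,y:(330+x/.75*240/640, 90+y/.75*150/400)
# near vertical edge: bottom (167,181), cap bottom (187,113)?
for p in (( 167,181),(188,113),(144,166),(163,98)): print(f(*p))
for th in (-20,-10,0,10):
    t=np.radians(th); d=np.array([0,np.sin(t),np.cos(t)]); n=np.array([0,np.cos(t),-np.sin(t)]); G=np.array([.5386,-.1212,.0921])
    print(th,[w2px(K,V,G+d*(z-.074)+n*.0155+np.array([sx,0,0]))[0].round(1) for sx in (-.0155,.0155) for z in (0,.086)])
E
```

```text
-0.1037877115574592 [-0.10491745 -0.14400572] -0.6472922669355092
-0.1037877115574592 [-0.10373845 -0.14251947] 0.026627603854768297
-0.10309798789533592 [-0.10491745 -0.14400572] -1.0859112662866859
-0.10309798789533592 [-0.10373845 -0.14251947] -0.3597620476604459
(413.5, 180.5)
(424.0, 146.5)
(402.0, 173.0)
(411.5, 139.0)
-20 [array([405.4, 182.9]), array([422.8, 146.7]), array([393.7, 173.9]), array([410.1, 137.7])]
-10 [array([408.9, 181.9]), array([421.6, 148.2]), array([397.3, 173. ]), array([409. , 139.2])]
0 [array([412.9, 180. ]), array([420.5, 149.7]), array([401.3, 171.2]), array([407.9, 140.7])]
10 [array([417.2, 177.3]), array([419.6, 151.3]), array([405.6, 168.5]), array([407. , 142.3])]
```

Emit:
{"method": "drive_tool", "body": {
  "rows": [
    [[0,0,0],[0,0,-0.5],2.7],
    [[0,0,0],[0,0,-0.3],2.7],
    [[0,0,0],[0,0,-0.1],2.7],
    [[0,0,0],[0,0,0],2.7]
  ]
}}

```text
clock: 12.18
position: [0.5383, -0.12, 0.0837]
ee_rot: [-0.396, 0.585, 0.586, 0.397]
contact_force: [-0.4, -0.0, -0.2]
width: 0.0311
gripper_force: 20.2
```

Emit:
{"method": "drive_tool", "body": {
  "rows": [
    [[0,0,0],[0,0,-0.15],2.7],
    [[0,0,0],[0,0,-0.05],2.7],
    [[0,0,0],[0,0,0],2.7]
  ]
}}

```text
clock: 12.55
position: [0.5382, -0.12, 0.0836]
ee_rot: [-0.397, 0.584, 0.586, 0.398]
contact_force: [-1.1, -1.2, 7.3]
width: 0.0306
gripper_force: 20.7
```

Emit:
{"method": "drive_tool", "body": {
  "rows": [
    [[0,0,0],[0,0,0],3.3],
    [[0,0,0],[0,0,0],3.6],
    [[0,0,0],[0,0,0],4.2],
    [[0,0,0],[0,0,0],5.0],
    [[0,0,0],[0,0,0],5.0]
  ]
}}

```text
clock: 13.18
position: [0.5384, -0.1202, 0.0813]
ee_rot: [-0.396, 0.585, 0.586, 0.397]
contact_force: [-0.4, -1.2, -0.0]
width: 0.05
gripper_force: 0.0
```

```bash
python3 - <<'E'
from h import *
s=manip.get_state();print(s['position'],s['contact_force'],s['width']); im=snap('scene','s9.png'); im2=snap('top','t9.png')
c=[cv2.resize(im[90:240,330:570,::-1],(640,400),interpolation=2),cv2.resize(im2[170:320,340:580,::-1],(640,400),interpolation=2)]
cv2.imwrite('pics/c9.png',cv2.resize(np.vstack(c),(480,600)))
E
```

```text
[ 0.5384346  -0.12017524  0.08133312] [-0.362234   -1.23257453 -0.02794517] 0.05001868851888197
```

View pics/c9.png

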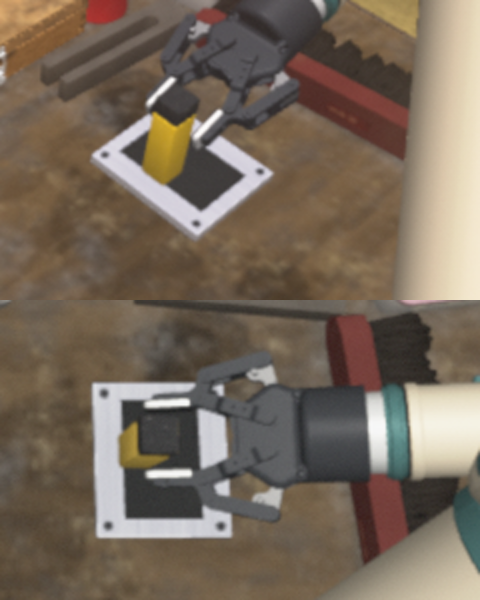

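The box stands free and upright between the open fingers, foot near crop (165,165). I'll retreat along the tool axis.

Emit:
{"method": "drive_tool", "body": {
  "rows": [
    [[0,0,0],[0,-0.7,0.3],5.0],
    [[0,0,0],[0,-1.2,0.5],5.0],
    [[0,0,0],[0,-1.4,0.6],5.0],
    [[0,0,0],[0,-1.4,0.7],5.0],
    [[0,0,0],[0,-1.4,1.2],5.0],
    [[0,0,0],[0,-1.2,1.5],5.0],
    [[0,0,0],[0,0,0],5.0],
    [[0,0,0],[0,0,0],5.0]
  ]
}}

```text
clock: 14.28
position: [0.5383, -0.193, 0.1295]
ee_rot: [-0.396, 0.585, 0.586, 0.397]
contact_force: [0.1, 0.2, -0.1]
width: 0.0498
gripper_force: 0.0
```

```bash
python3 - <<'E'
from h import *
s=manip.get_state();print(s['clock'],s['position'],s['contact_force'])
im=snap('top','t10.png');K,V,_=load('t10.png'); hsv=cv2.cvtColor(im,cv2.COLOR_RGB2HSV)
y=cv2.inRange(hsv,(20,120,60),(35,255,255)); y[:,:370]=0;y[:,470:]=0;y[:190]=0;y[310:]=0
c=max(cv2.findContours(y,0,1)[0],key=cv2.contourArea);x,yy,w,h=cv2.boundingRect(c);print(x,yy,w,h,px2w(K,V,[(x,yy+h/2)],.014))
for ty in(-.115,-.12):print([w2px(K,V,[sx+.5386,ty+.0155,z])[0].round(1) for sx in(-.0155,.0155) for z in (.012,.098,.118)])
cv2.imwrite('pics/c10.png',cv2.resize(im[170:320,340:580,::-1],(640,400),interpolation=2))
E
```

```text
14.275 [ 0.53825107 -0.1929839   0.12945588] [ 0.05549105  0.20005226 -0.08767778]
400 231 23 23 [[ 0.54102357 -0.10126145  0.014     ]]
[array([399. , 252.5]), array([407.7, 246.2]), array([410. , 244.6]), array([398.7, 235.5]), array([407.4, 227.4]), array([409.6, 225.3])]
[array([401.8, 252.6]), array([410.8, 246.3]), array([413.2, 244.6]), array([401.5, 235.5]), array([410.4, 227.5]), array([412.8, 225.4])]
```

View pics/c10.png

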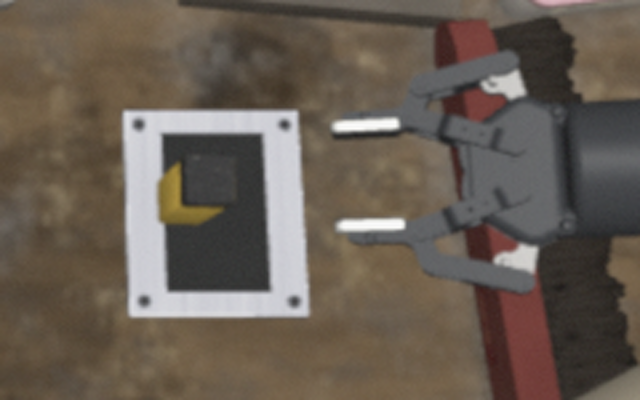

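The box stands upright on the plate, cap at crop (210,178), with its whole foot inside the plate's edges. The gripper is clear and reads no contact force, so I'm handing in.

```bash
python3 -c "
from rig import job
print(job.sign_off())"
```

```text
the job is handed in; nothing more can be done
None
```

The marker box stands upright and released on the stand plate, cap up with its whole foot on the plate, after being turned up against the front edge; the collet was never approached, and the job was handed in at about 14 s, though the sign-off gave no verdict.

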